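# Lower the engraver's guard

## Robot

A 7-joint arm with a two-finger parallel gripper is mounted at the origin on the work surface. World frame = base frame: x ahead of the robot, y to its left, z up, the work surface at z = 0. Lengths are in m, angles in rad, forces in N, time in s.
With the tool pointing down it reaches from about 0.35 to 0.9 m from the base axis. Payload 19.9 kg.
Tool frame: the origin (TCP) lies between the finger pads; the fingertips stand 19 mm ahead of it and the grasp point (between the pads) is the TCP; z points along the fingers, y is the direction in which the jaws open and shut (so a half turn about z gives the same grasp; the last joint's range is limited). The gripper opens to 94 mm and grips with 3 to 60 N. Pads are 16 mm wide; open, the fingers measure 119 mm over their backs; the gripper's body (75 mm by 177 mm) begins 78 mm behind the grasp point.
Start: joints at [-1.308, 0.417, -0.01, 1.614, 0.005, 1.111, -0.053], TCP at [0.188, 0.596, 0.195] pointing down, gripper open.
Joint ranges: [-2.81, 2.81], [-0.39, 2.02], [-1.27, 1.25], [0.06, 2.57], [-1.19, 4.33], [0.19, 2], [-2.82, 2.82]. Speed limits (rad/s): [1.89, 1.89, 2.39, 2.39, 3.01, 3.01, 3.01].

## Interface

Orientations are given as a 3x3 rotation matrix whose columns are the frame's x, y, z axes.
In Python, from rig import robot gives the robot as it stands. Calls block until the motion is done:
- robot.move_ptp(position, orientation): joint-space move of the TCP to a pose.
- robot.move_linear(position, velocity=0.15, frame=None, threshold=None): straight line of the TCP; frame=None keeps the orientation; velocity is the mean speed in m/s. With threshold (N) it stops when the force on the tool has changed by that much, and returns True; else False.
- robot.goto_joints(angles): joint-space move.
- robot.gripper_to(opening): finger opening in m; the grip force is fixed at half the most; returns when the fingers have stopped.
- robot.pause(seconds).
- robot.ik(position, orientation): joint angles nearest the present ones, or None.
- robot.get_state(): the state.
- robot.grab_frame(name): name is "scene" or "top" or "wrist"; returns the picture (480x640x3 uint8, red, green, blue); there is no depth.
- robot.camera_info(name): a dict with "fx", "fy", "cx", "cy" (pixels), "dist" ([k1, k2, p1, p2, k3] as OpenCV has them; the pictures are not rectified), "rvec" (rotation vector, rad) and "tvec" (3), from world to camera coordinates, as OpenCV has them. Camera axes: x right, y down, z forward; pixel columns grow to the right and rows downward; lengths in m; the calibration is good to about 2 mm. A picture is of the moment at which its call begins: read the wrist's pose just before it. camera_info takes no time and is no camera call; for the wrist camera it gives the pose at the moment of the call.
A pose or a line that the arm cannot do raises robot.PlanningError and nothing moves.
- robot.sign_off(): hands the job in, once; it reports no verdict.
The state is a dict: "time": time; "qpos": joint angles; "joint_vel": joint speeds; "effort": joint torques, N m; "ee_pos": TCP position; "tool_rot": TCP orientation; "force": force on the tool from outside, world axes, zero at the start; "moment": the same for the moment, N m; "opening": finger opening in m.
Only numpy, scipy, OpenCV 4.12 (cv2) and the standard library are available. Lean on these libraries where they do the work, as an engineer would, in place of code of your own. Each camera call takes 0.05 s, during which the arm holds its last target. There are 200 camera calls.

## Task

The small engraver (the wide low white machine with a slotted bed and a crossbeam carrying a tool head) is set up to run, but its guard still stands open. Take the guard by its bar handle and lower it gently until it lies fully shut on its stops, without letting it drop, then let go. Leave the lid of the filament dryer (the box beside it with a reel lying inside) standing open as it is.

Things in the scene. Friction and masses are not known exactly. Their poses are not given: they have to be found in the camera images.
- guard (a joint): Opening angle (rad) of the engraver's guard, a green-tinted panel in an aluminium frame, 220 mm hinge to front edge, 270 mm wide, 8 mm thick, about 0.6 kg. 0 = shut, level on its stops; 1.0 to 1.2 at the start; at most 1.5. A friction hinge holds it where it is left while open more than about 0.95; lower down it falls shut under its own weight unless held.
- guard_handle (a point): Middle of the guard's handle: a round aluminium bar 12 mm thick, 90 mm long, parallel to the hinge, on a thin arm at each end (78 mm free between). It lies 35 mm beyond the guard's front edge and 35 mm above the panel's mid-plane. Shut, its centre is 117 mm above the table. y runs along the bar; x (level when shut) points to the hinge side. The bar can turn between the fingers.
- guard_hinge (a point): Middle of the guard's hinge axis, 82 mm above the table on the engraver's side away from the robot. Shut, the handle bar lies 255 mm from it horizontally and 35 mm higher. y along the hinge. The engraver, a white tray 220 x 270 mm and 70 mm high, is fixed on the table, turned up to 20 degrees, left or right of the dryer.
- dryer_lid_handle (a point): Middle of the like handle bar on the open lid of the filament dryer, which is to be left alone: a white box 220 x 220 mm and 70 mm high with a dark reel (190 mm) lying inside, and a clear lid in a black frame, 220 x 220 mm. Its hinge is stiff and the lid stays where it is.

How it is judged:
At the end, for the whole second after the job is handed in: The engraver's guard lies shut and at rest (within 0.05 rad of fully shut, about 13 mm at the handle), and the handle of the dryer's open lid is within 30 mm of where it was (value of joint guard below 0.05 rad and velocity of joint guard between -0.05 and 0.05 rad/s and distance of dryer_lid_handle from where it was at the start of the episode below 0.03 m); the robot touches nothing.
It fails at once if the guard is dropped or slammed (it closes faster than 1.5 rad/s, about 0.38 m/s at the handle) (velocity of joint guard below -1.5 rad/s).
It fails at once if the dryer's lid is moved (its handle by more than 30 mm) (distance of dryer_lid_handle from where it was at the start of the episode above 0.03 m).
It also fails if it takes over 40 s, if anything falls off the work surface, if the arm or the gripper's body presses on something with over 40 N, if the wrist force passes 120 N, or if a joint passes its speed limit or range.

## Working session

There is one attempt and no reset: what is moved stays moved. The work goes in short steps, each a Python script; the robot and the scene stay as the last script left them, time stands still between calls to the robot, and variables do not carry over. Pictures are saved under pics/ and viewed, about 8 in all and at most 12, crops included, and the job is handed in when it is done.

```bash
ls; mkdir -p pics; python3 - <<'E'
from rig import robot
import cv2,numpy as np
for n in ("scene","top"):
    cv2.imwrite(f"pics/{n}0.png",robot.grab_frame(n)[:,:,::-1])
    c=robot.camera_info(n); R=cv2.Rodrigues(np.array(c["rvec"]))[0]; print(n,c["fx"],-R.T@np.array(c["tvec"]),R[2])
print(robot.get_state())
E
```

```text
pics
scene 506.46611671857437 [0.99054698 0.34122283 0.81054904] [-0.4903394  -0.42427052 -0.76128956]
top 462.44927822886314 [ 0.45331654 -0.00224053  0.97716722] [ 0.15099538  0.00284436 -0.98853038]
{'time': 0.1, 'qpos': array([-1.30750209,  0.41793841, -0.01029527,  1.61408301,  0.00475305,
        1.11069395, -0.0529967 ]), 'joint_vel': array([-0.00061455, -0.00182064, -0.00126439, -0.00095132,  0.00088352,
       -0.00042188,  0.00075244]), 'effort': array([ 1.88185220e-05, -8.52576685e+01,  6.39160294e-01, -4.26693571e+01,
       -4.88988496e-02,  1.64760923e-02,  4.93921550e-05]), 'ee_pos': array([0.18749058, 0.59586231, 0.19448586]), 'tool_rot': array([[-9.53917039e-01,  3.00070398e-01, -1.98282815e-04],
       [ 3.00070433e-01,  9.53916433e-01, -1.08348895e-03],
       [-1.35977725e-04, -1.09305738e-03, -9.99999393e-01]]), 'force': array([-0.26095   ,  0.44683534,  0.42861254]), 'moment': array([ 0.01590513,  0.00295893, -0.01325867]), 'opening': 0.09406357726250963}
```

View pics/scene0.png

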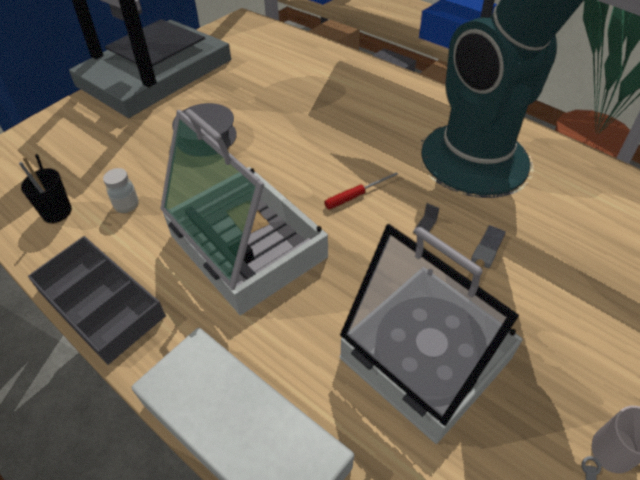

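View pics/top0.png

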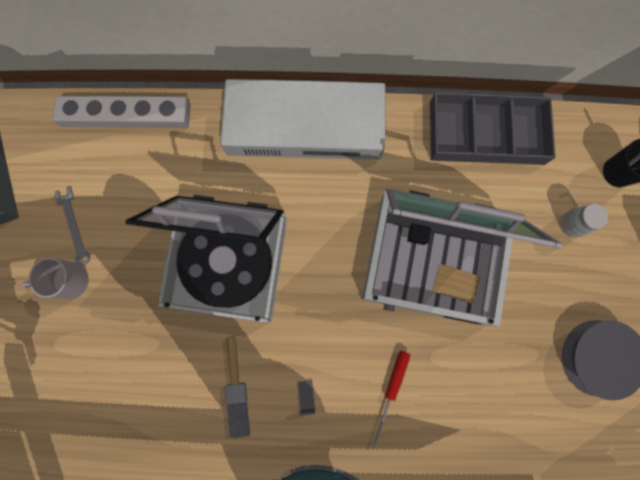

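The scene view shows the engraver at about (245,230) with its guard open and the handle near (205,130). The top view shows the engraver at about (440,260), to the robot's right, and the dryer at about (225,260). I need the bar ends, so I'll enlarge both views.

```bash
python3 - <<'E'
import cv2,numpy as np
a=cv2.imread("pics/top0.png")[170:340,355:570]; b=cv2.imread("pics/scene0.png")[95:310,150:335]
a=cv2.resize(a,None,fx=2,fy=2,interpolation=3);a=cv2.resize(cv2.imread("pics/top0.png")[180:260,370:570],(800,320),interpolation=2)
b=cv2.resize(cv2.imread("pics/scene0.png")[95:165,150:350],(800,280),interpolation=2)
cv2.imwrite("pics/c1.png",np.vstack([a,b]))
E
```

```text
(no output)
```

View pics/c1.png

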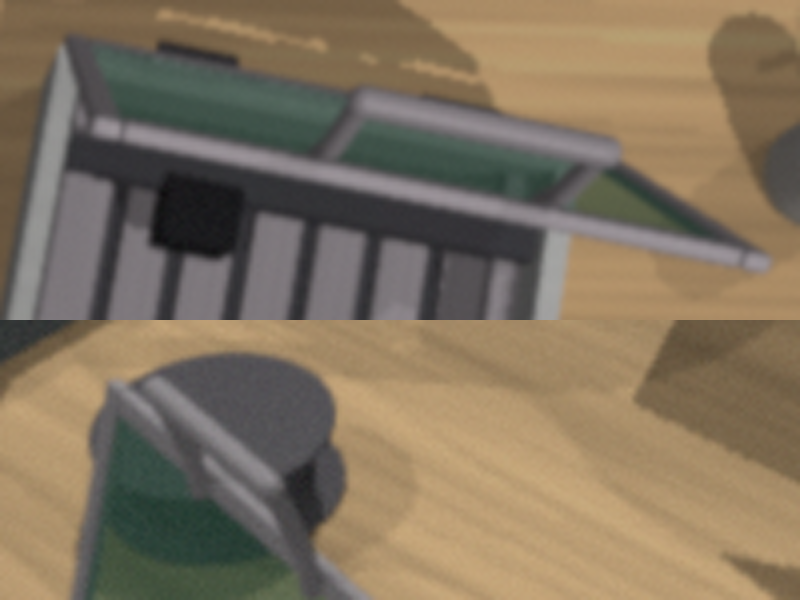

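In the crop, the bar runs from top (459.5,204.3) to (523.8,217.5), and in the scene view from (220.8,136.3) to (187.5,111.3). The front edge runs from top (391,210.5) to (562,245.5), and in the scene view from (262,180) to (178,111). I'll triangulate these.

```bash
cat > h.py <<'E'
from rig import robot
import cv2,numpy as np
def cam(n):
    c=robot.camera_info(n); return np.array([[c["fx"],0,c["cx"]],[0,c["fy"],c["cy"]],[0,0,1.]]),np.array(c["dist"]),cv2.Rodrigues(np.array(c["rvec"]))[0],np.array(c["tvec"]).reshape(3)
def ray(c,p):
    K,d,R,t=c; u=cv2.undistortPoints(np.array([[p]],float),K,d)[0,0]
    v=R.T@np.array([u[0],u[1],1]); return -R.T@t,v/np.linalg.norm(v)
def tri(c1,p,c2,q):
    o1,v1=ray(c1,p);o2,v2=ray(c2,q); s=np.linalg.lstsq(np.c_[v1,-v2],o2-o1,rcond=None)[0]
    a,b=o1+s[0]*v1,o2+s[1]*v2; return (a+b)/2,np.linalg.norm(a-b)
def onz(c,p,z):
    o,v=ray(c,p); return o+v*(z-o[2])/v[2]
def pix(c,P):
    K,d,R,t=c; return cv2.projectPoints(np.array(P,float).reshape(-1,3),cv2.Rodrigues(R)[0],t,K,d)[0].reshape(-1,2)
E
python3 - <<'E'
from h import *
np.set_printoptions(precision=4,suppress=True)
T,S=cam("top"),cam("scene")
for n,p,q in [("barL",(459.5,204.3),(220.8,136.3)),("barR",(523.8,217.5),(187.5,111.3)),("edgeL",(391.2,210.5),(262,180)),("edgeR",(562,245.5),(178,111.3))]:
    print(n,*tri(T,p,S,q))
nl,nr=onz(T,(367,298),.07),onz(T,(499,323),.07); print("near",nl,nr,np.linalg.norm(nl-nr))
print("scene near",onz(S,(327,237),.07))
h1,h2=onz(T,(370+197/4,180+52/4),.075),onz(T,(370+460/4,180+98/4),.075);print("hinges",h1,h2)
print("farL",onz(T,(387,190.5),.085))
d=(nl-nr)/np.linalg.norm(nl-nr); f=np.array([d[1],-d[0],0]); print("yaw",np.arctan2(-d[0],d[1]),"hinge mid",(nl+nr)/2+.22*f)
E
```

```text
barL [ 0.6091 -0.1932  0.3328] 0.004757579723278695
barR [ 0.5945 -0.29    0.3303] 0.0009347075553811913
edgeL [ 0.609  -0.1041  0.2902] 0.003048349465663053
edgeR [ 0.5631 -0.3725  0.2789] 0.0015605798772417355
near [ 0.4817 -0.089   0.07  ] [ 0.4392 -0.3493  0.07  ] 0.2638035975342536
scene near [ 0.4873 -0.0792  0.07  ]
hinges [ 0.6943 -0.1909  0.075 ] [ 0.6749 -0.3247  0.075 ]
farL [ 0.6947 -0.1243  0.085 ]
yaw -0.1616316380451169 hinge mid [ 0.6776 -0.2546  0.07  ]
```

The points fit the given sizes:
- **Edge:** 272 mm long.
- **Edge to bar offset:** (16,47) mm, against (19,46) predicted at an angle of 1.18.
- **Guard angle:** about 1.18 rad.
- **Hinge:** about (0.671,-0.253), yaw about -0.163.

Next I'll raise the arm, swing it over high, and check with the wrist camera.

```bash
cat >> h.py <<'E'
yaw=-.163; f=np.array([np.cos(yaw),np.sin(yaw),0]); dn=np.array([0,0,-1.])
R1=np.c_[np.cross(f,dn),f,dn]; R2=np.c_[np.cross(-f,dn),-f,dn]
BAR=np.array([.602,-.242,.331])
def orient(p):
    q0=robot.get_state()["qpos"]; best=None
    for R in (R1,R2):
        q=robot.ik(p,R)
        if q is not None and (best is None or abs(q[6])<abs(best[0][6])): best=(q,R)
    return best
E
python3 - <<'E'
from h import *
np.set_printoptions(precision=3,suppress=True)
s=robot.get_state(); p=s["ee_pos"].copy(); p[2]=.5
robot.move_linear(p,velocity=.25)
P=BAR+[0,0,.15]
for X in (P,BAR,np.array([.42,-.212,.117])):
    for R in (R1,R2): print(robot.ik(X,R))
q,R=orient(P); print(q)
q=np.array(q)
mid=robot.get_state()["qpos"].copy(); mid[0]=q[0]; robot.goto_joints(mid); print(robot.get_state()["ee_pos"])
robot.move_ptp(P,R)
robot.gripper_to(.06)
c=cam("wrist"); im=robot.grab_frame("wrist"); cv2.imwrite("pics/w1.png",im[:,:,::-1])
u=np.array([-f[1],f[0],0])
print("predicted bar px",pix(c,[BAR+.045*u,BAR-.045*u]), "time",robot.get_state()["time"],robot.get_state()["ee_pos"])
E
```

```text
[-0.285  0.562  1.172  1.075 -0.528  1.793  0.533]
[-0.256  0.528  1.082  1.074 -0.472  1.776 -2.646]
[-0.316  0.541  1.022  1.389 -0.458  1.462  0.525]
[-0.343  0.567  1.083  1.389 -0.497  1.475 -2.586]
[-0.459  0.408  1.045  2.086 -0.456  0.895  0.683]
[-0.489  0.432  1.091  2.087 -0.492  0.907 -2.424]
[-0.285  0.562  1.172  1.075 -0.528  1.793  0.533]
[0.607 0.146 0.499]
predicted bar px [[312.839 171.537]
 [312.963 269.081]] time 5.8667 [ 0.602 -0.242  0.481]
```

View pics/w1.png

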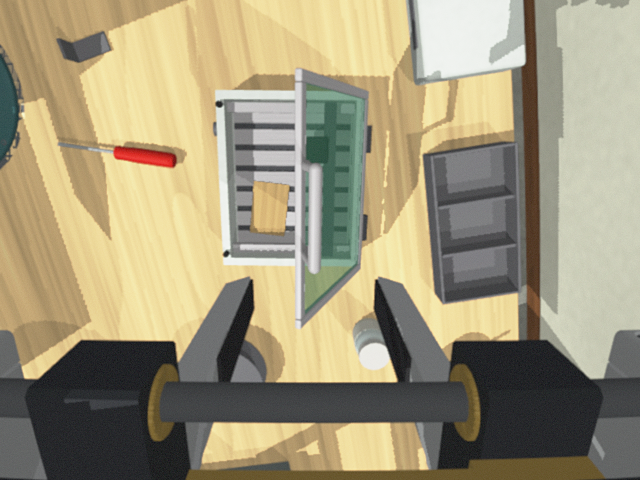

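The wrist view shows the bar from (317,165) to (314,272), against a prediction of (313,171) to (313,269). That is about 2 mm off toward the hinge. The guard edge is at column 299 and upright, so the yaw is right. The panel's hinge edge is at about (364,178). I'll descend and grip.

```bash
python3 - <<'E'
from h import *
np.set_printoptions(precision=4,suppress=True)
W=cam("wrist")
print("hinge",onz(W,(364,178),.082),"near",onz(W,(220.5,177),.07), "edge mid",onz(W,(299,197),.283))
g=BAR+.002*f
print(robot.move_linear(g,velocity=.08,threshold=10))
s=robot.get_state();print(s["ee_pos"],s["force"])
robot.gripper_to(0.0)
s=robot.get_state();print(s["ee_pos"],s["force"],s["opening"],s["time"])
cv2.imwrite("pics/s2.png",cv2.resize(robot.grab_frame("scene")[40:320,100:400,::-1],None,fx=2,fy=2))
E
```

```text
hinge [ 0.6795 -0.2441  0.082 ] near [ 0.4623 -0.2079  0.07  ] edge mid [ 0.5905 -0.2252  0.283 ]
False
[ 0.6041 -0.2424  0.3313] [-0.8632  0.0927  0.658 ]
[ 0.604  -0.2423  0.331 ] [-0.4476 -0.2003 -0.3416] 0.0005405332163974471 8.8833
```

View pics/s2.png

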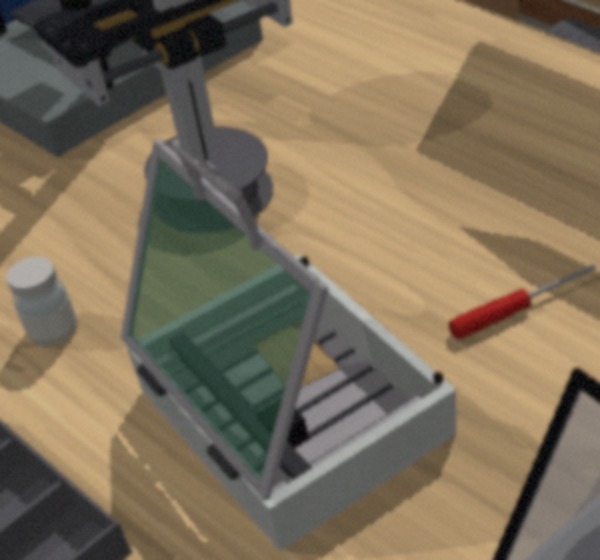

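The opening reads 0, so the jaws closed without the bar. The scene view shows the bar running in front of the fingers at about (208,175) in the crop, so they may be on its robot side or above it. I'll take a wrist view and triangulate the bar again with all the cameras.

```bash
python3 - <<'E'
from h import *
np.set_printoptions(precision=4,suppress=True)
T,S,W=cam("top"),cam("scene"),cam("wrist")
p=robot.get_state()["ee_pos"]
cv2.imwrite("pics/w2.png",robot.grab_frame("wrist")[:,:,::-1])
print("TCP/tip px: scene",pix(S,[p,p-[0,0,.019]]),"wrist",pix(W,[p,p-[0,0,.019]]))
# wrist at w1 was same orientation, 0.15 higher
K,d,R,t=W; o=-R.T@t; o1=o+(np.array([.602,-.242,.481])-p); W1=(K,d,R,-R@o1)
for a,b,c in (((459.5,204.3),(220.8,136.3),(317,165)),((523.8,217.5),(187.5,111.3),(314,272))):
    print("T-W",*tri(T,a,W1,c),"S-W",*tri(S,b,W1,c))
E
```

```text
TCP/tip px: scene [[201.4462 123.8323]
 [203.5698 133.3643]] wrist [[312.2781 286.1823]
 [312.4016 273.4643]]
T-W [ 0.6124 -0.1942  0.3309] 0.004124488146461462 S-W [ 0.6117 -0.1907  0.3342] 0.00542906996184274
T-W [ 0.595  -0.2902  0.3299] 0.0007516576037549089 S-W [ 0.5949 -0.2893  0.3306] 0.0006891099076830229
```

View pics/w2.png

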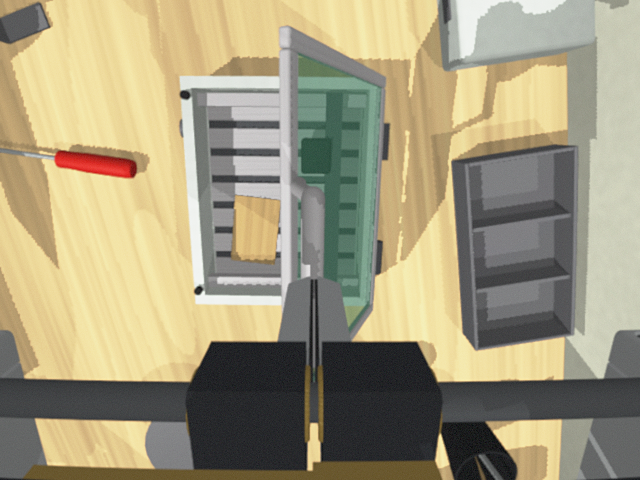

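```bash
python3 - <<'E'
from h import *
np.set_printoptions(precision=4,suppress=True)
T,S,W=cam("top"),cam("scene"),cam("wrist")
u=np.array([-f[1],f[0],0]); H=np.array([.671,-.253,.082])
def model(a):
    n=np.array([0,0,1.]); d=-f*np.cos(a)+n*np.sin(a); m=f*np.sin(a)+n*np.cos(a)
    b=H+.255*d+.035*m; e=H+.22*d
    return [b+.045*u,b-.045*u,e+.135*u,e-.135*u]
for a in (1.18,1.1,1.0,.9): print(a,np.mean(model(a)[:2],0),"W",pix(W,model(a)).ravel(),"\n    S",pix(S,model(a)).ravel())
s=robot.get_state(); print(s["force"],s["tool_rot"])
im=robot.grab_frame("scene"); cv2.imwrite("pics/s3.png",np.hstack([cv2.resize(im[95:215,150:290,::-1],(400,343),interpolation=2),cv2.resize(cv2.imread("pics/scene0.png")[95:215,150:290],(400,343),interpolation=2)]))
E
```

```text
1.18 [ 0.6071 -0.2425  0.3311] W [318.3546 201.25   317.9224 360.1741 283.4767  26.9045 291.3608 430.7633] 
    S [214.8855 137.2018 185.8934 112.9287 261.7453 182.3535 175.3908 109.0354]
1.1 [ 0.5876 -0.2393  0.3251] W [279.6901 199.2504 283.6001 354.2893 256.5872  30.3932 270.8834 423.6123] 
    S [225.9997 135.0187 196.7137 111.1817 270.4644 181.2095 183.7084 108.906 ]
1.0 [ 0.5641 -0.2354  0.3155] W [236.7782 196.2885 245.0883 345.3103 227.5371  35.2423 248.1589 413.5309] 
    S [239.2235 133.6959 209.6752 110.3378 280.6345 180.9135 193.6087 109.7353]
0.9 [ 0.5416 -0.2317  0.3035] W [200.8505 192.9852 212.3228 335.0812 203.7942  40.3816 228.8973 402.5688] 
    S [251.5596 133.863  221.8638 110.9139 289.9109 181.8108 202.8612 111.6057]
[-0.1675 -0.0846  0.0232] [[ 0.1623  0.9867  0.    ]
 [ 0.9867 -0.1623 -0.    ]
 [ 0.      0.     -1.    ]]
```

View pics/s3.png

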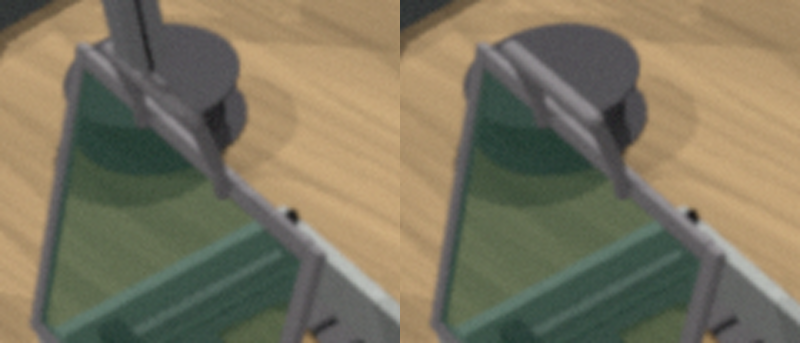

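```bash
python3 - <<'E'
from h import *
im=cv2.imread("pics/w2.png")[170:350,240:390]
s=robot.grab_frame("scene")[100:150,170:240,::-1]; t=robot.grab_frame("top")[180:260,370:570,::-1]
a=cv2.resize(im,(500,600),interpolation=2)
b=np.vstack([cv2.resize(s,(300,214),interpolation=2),cv2.resize(cv2.imread("pics/scene0.png")[100:150,170:240],(300,214),interpolation=2),cv2.resize(t,(300,172),interpolation=2)])
cv2.imwrite("pics/z.png",np.hstack([a,b]))
E
```

```text
(no output)
```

View pics/z.png

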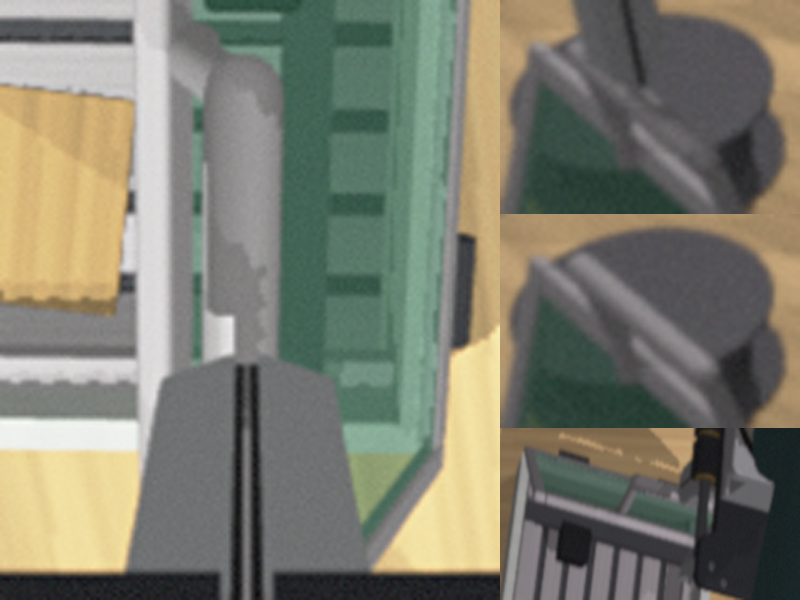

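The zoomed views explain the miss. The bar is laterally centred under the fingers, but the visible fingertips end just at the bar's top, near TCP height and not 19 mm below it. The jaws therefore closed above the bar and the guard has not moved. I'll open, go about 22 mm lower and close again.

```bash
python3 - <<'E'
from h import *
np.set_printoptions(precision=4,suppress=True)
robot.gripper_to(.06)
g=BAR+.002*f-[0,0,.022]
print(robot.move_linear(g,velocity=.05,threshold=8))
s=robot.get_state();print(s["ee_pos"],s["force"])
robot.gripper_to(0.0)
s=robot.get_state();print(s["ee_pos"],s["force"],s["opening"],s["time"])
w=robot.grab_frame("wrist")[:,:,::-1]
t=robot.grab_frame("scene")[80:200,150:290,::-1]
cv2.imwrite("pics/z2.png",np.hstack([cv2.resize(w[170:350,240:390],(400,480),interpolation=2),cv2.resize(t,(400,480),interpolation=2)]))
E
```

```text
False
[ 0.604  -0.2423  0.309 ] [-0.4119 -0.2726 -0.2177]
[ 0.6039 -0.2423  0.3091] [-2.5343  0.6719  1.0784] 0.011283687234968103 11.5667
```

View pics/z2.png

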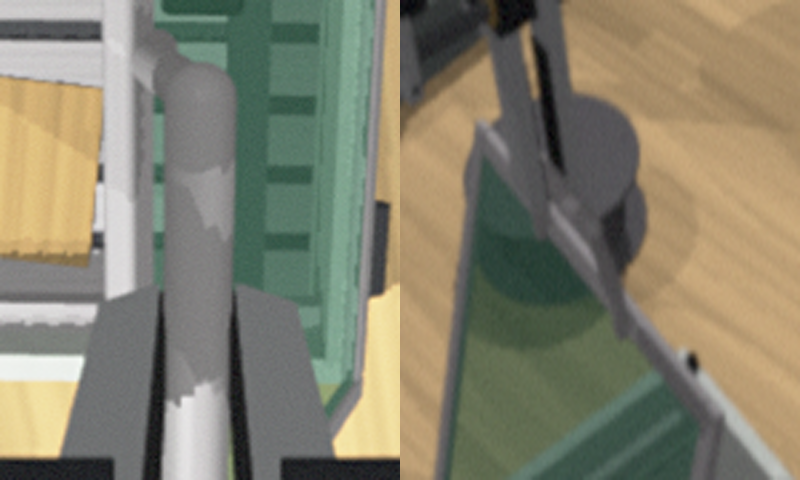

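The opening reads 11.3 mm, so the 12 mm bar is held, and the picture shows it between both fingers. The wrist view puts the hinge and the near tray edge both 75 mm past the bar, so the start angle is about 1.145. I'll follow the arc in small steps and watch the force.

```bash
python3 - <<'E'
from h import *
np.set_printoptions(precision=4,suppress=True)
R=np.hypot(.255,.035); ph=np.arctan2(.035,.255); a0=1.145
k=np.array([0,0,1.])
b=lambda a: R*(-np.cos(a+ph)*f+np.sin(a+ph)*k)
p0=robot.get_state()["ee_pos"].copy(); np.save("p0.npy",p0)
for a in np.arange(1.05,.06,-.1):
    hit=robot.move_linear(p0+b(a)-b(a0),velocity=.09,threshold=25)
    s=robot.get_state(); F=s["force"]; r=b(a)/R; t=np.cross(r,np.array([-f[1],f[0],0]))
    print(round(a,2),hit,s["ee_pos"],"rad %.1f tan %.1f side %.1f"%(F@r,F@t,F@np.array([-f[1],f[0],0])),round(s["opening"],4),round(s["time"],2))
    if hit: break
E
```

```text
1.05 False [ 0.581  -0.2383  0.3011] rad 4.8 tan 2.5 side 2.8 0.0109 12.09
0.95 False [ 0.5583 -0.2344  0.2901] rad 3.6 tan 2.7 side 4.3 0.011 12.53
0.85 False [ 0.5363 -0.2306  0.2767] rad 2.0 tan 2.7 side 4.8 0.0105 12.96
0.75 False [ 0.5157 -0.2272  0.2612] rad 0.8 tan 2.5 side 4.9 0.011 13.39
0.65 False [ 0.497  -0.2241  0.244 ] rad -1.5 tan 4.1 side 5.0 0.011 13.82
0.55 False [ 0.4799 -0.2214  0.2249] rad -1.0 tan 3.7 side 5.6 0.011 14.26
0.45 False [ 0.4646 -0.2189  0.2041] rad 0.8 tan 4.2 side 5.9 0.0112 14.69
0.35 False [ 0.4515 -0.2168  0.182 ] rad 2.5 tan 4.5 side 5.7 0.0111 15.12
0.25 False [ 0.4407 -0.2151  0.1589] rad 2.5 tan 4.4 side 5.8 0.0107 15.56
0.15 False [ 0.432  -0.2137  0.1345] rad 4.9 tan 4.1 side 6.2 0.011 15.99
```

The forces stay under 7 N. I'll ease it down onto the stops with a force threshold.

```bash
python3 - <<'E'
from h import *
np.set_printoptions(precision=4,suppress=True)
R=np.hypot(.255,.035); ph=np.arctan2(.035,.255); a0=1.145
k=np.array([0,0,1.]); b=lambda a: R*(-np.cos(a+ph)*f+np.sin(a+ph)*k); p0=np.load("p0.npy")
for a in (.08,.03,0,-.03,-.06,-.09):
    hit=robot.move_linear(p0+b(a)-b(a0),velocity=.04,threshold=8)
    s=robot.get_state(); print(a,hit,s["ee_pos"],s["force"],round(s["opening"],4),round(s["time"],2))
    if hit: break
w=robot.grab_frame("scene")[:,:,::-1]
cv2.imwrite("pics/s4.png",cv2.resize(w[80:360,100:460],(720,560),interpolation=2))
E
```

```text
0.08 True [ 0.4313 -0.2134  0.1322] [ 3.1064 -1.3816 -5.9931] 0.011 16.22
```

View pics/s4.png

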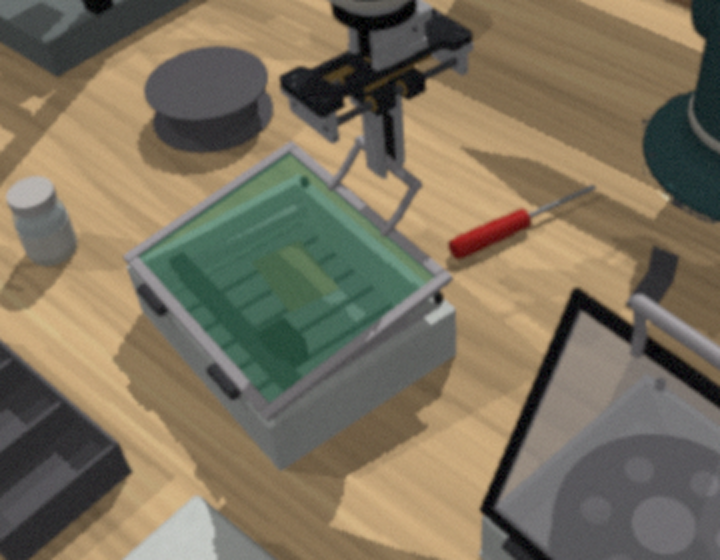

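The threshold tripped early on a transient: Fz is still -6 N, which is the guard's weight, and the picture shows it still slightly ajar. I'll continue in small steps until Fz turns upward, which means it is on the stops.

```bash
python3 - <<'E'
from h import *
np.set_printoptions(precision=4,suppress=True)
R=np.hypot(.255,.035); ph=np.arctan2(.035,.255); a0=1.145
k=np.array([0,0,1.]); b=lambda a: R*(-np.cos(a+ph)*f+np.sin(a+ph)*k); p0=np.load("p0.npy")
for a in np.arange(.12,-.1,-.02):
    hit=robot.move_linear(p0+b(a)-b(a0),velocity=.02,threshold=20); robot.pause(.1)
    s=robot.get_state(); print(round(a,2),hit,s["ee_pos"],s["force"],round(s["opening"],4),round(s["time"],2))
    if s["force"][2]>6: break
E
```

```text
0.12 False [ 0.4298 -0.2133  0.1271] [-2.8267  4.058  -2.3987] 0.0109 16.75
0.1 False [ 0.4285 -0.213   0.1221] [-2.7334  3.5538 -3.1732] 0.0108 17.26
0.08 False [ 0.4274 -0.2128  0.1171] [-3.9068  5.0001 -2.6146] 0.0112 17.77
0.06 False [ 0.4263 -0.2127  0.112 ] [-3.5714  4.2385 -4.2226] 0.0112 18.27
0.04 False [ 0.4252 -0.2125  0.1069] [-4.0684  3.9308 -3.3029] 0.0113 18.78
0.02 False [ 0.4244 -0.2123  0.1018] [-4.8443  4.2264 -2.6425] 0.0109 19.29
-0.0 False [ 0.4236 -0.2122  0.0967] [-5.4875  4.335  -3.4564] 0.011 19.8
-0.02 True [ 0.4229 -0.212   0.092 ] [-1.0204  1.6687  8.7286] 0.0113 20.21
```

Contact on the stops came at TCP z 0.092, with Fz +8.7 N. I'll release with a small opening that stays clear of the frame, lift straight up and check.

```bash
python3 - <<'E'
from h import *
np.set_printoptions(precision=4,suppress=True)
robot.gripper_to(.03)
s=robot.get_state(); p=s["ee_pos"].copy(); print(s["opening"],s["force"])
print(robot.move_linear(p+[0,0,.05],velocity=.06,threshold=8))
print(robot.move_linear(p+[0,0,.2],velocity=.15)); robot.pause(.5)
S=cam("scene"); T=cam("top"); u=np.array([-f[1],f[0],0]); B=np.array([p[0],p[1],.117])
print("pred bar scene",pix(S,[B+.045*u,B-.045*u]).ravel(),"top",pix(T,[B+.045*u,B-.045*u]).ravel())
s=robot.get_state(); print(s["force"],s["time"])
a=robot.grab_frame("scene")[:,:,::-1]; b=cv2.imread("pics/scene0.png")
t=robot.grab_frame("top")[150:350,120:580,::-1]
# dryer region change scene
d=cv2.absdiff(a,b)[200:440,335:530]; print("dryer diff mean",d.mean(),(d.max(2)>40).mean())
cv2.imwrite("pics/end.png",np.vstack([cv2.resize(a[90:320,130:530],(600,345)),cv2.resize(t,(600,255))]))
E
```

```text
0.02977257459467102 [ 0.3193 -0.5164 -0.592 ]
False
False
pred bar scene [311.2409 184.3183 283.8116 162.7669] top [411.4553 326.7389 459.2362 335.8114]
[-0.1079 -0.4593  0.2206] 23.3583
dryer diff mean 10.210249287749289 0.09837606837606838
```

View pics/end.png

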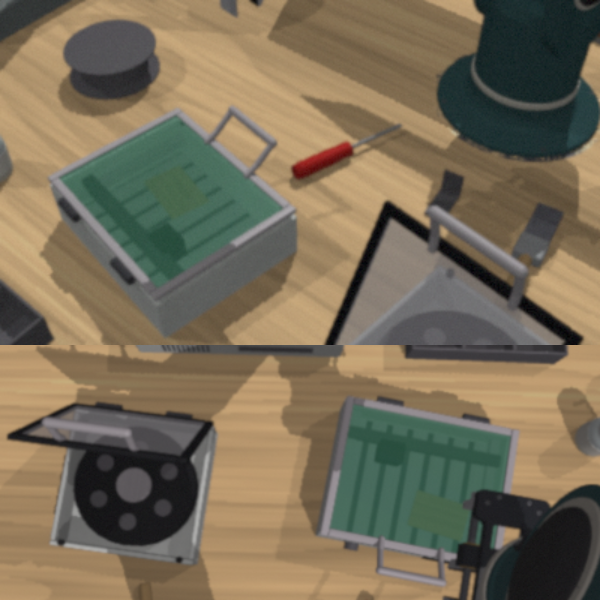

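The guard lies flat and shut. The bar sits at scene (285,165) to (311,185), against a prediction of (284,163) to (311,184) for a height of 117 mm. The dryer lid stands as before, and the robot is free with about zero force. I'll hand it in.

```bash
python3 -c "
from rig import robot
robot.sign_off(); print(robot.get_state()['time'])"
```

```text
the job is handed in; nothing more can be done
the job is handed in; nothing more can be done
```

The engraver's guard is shut on its stops and released, and I handed the job in at about 23.4 s. I gripped the handle bar and lowered it along its arc in small, slow steps until the stops pushed back with about 9 N. I then opened the jaws to 30 mm and lifted clear.

**Last checks**
- **Guard shut:** in the scene view the bar lies within about 2 px of where it should be when shut, at 117 mm height. In the top view the panel lies flat on the tray.
- **Robot clear:** the force on the tool was about zero after release, with the gripper 200 mm above the handle.
- **Dryer lid:** by eye it stands as it did at the start. About 10 % of the pixels around it changed. I put that down to the arm's shadow, without checking further, and I did not measure the lid handle's position again.

**What did not go as expected**
- **First grasp missed:** the jaws closed on nothing. The fingertips looked about 20 mm higher relative to the measured bar than the stated 19 mm suggests. Going 22 mm lower gave a good grip, with the opening at 11.3 mm on the 12 mm bar. I never found the cause of this difference.
- **Early stop:** one lowering move stopped early with the guard still slightly open, because a brief force change tripped the 8 N limit. I continued in smaller steps.

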